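Unsnap and slide off the filter cover

TASK

On the white filter box, press the snap tab in front of the metal filter cover all the way down, then push the released cover along its runners, off its seat, until it comes up against the end stop and the filter opening is fully uncovered. Only press and push: do not lift or carry the cover, leave it lying flat on the runners, and leave the vials, beaker, bottles and jar where they stand.

Things in the scene. Friction and masses are not known exactly. Their poses are not given: they have to be found in the camera images.
- filterbox: White bench filter box fixed on the table, 175 (x) x 260 (y) mm. Origin at table height, z up; +y is the way the cover slides off. All mm below are in this frame. Deck at z 50; x -60 to 115. Steel runners at x -38 and 38, tops z 57, carry the cover from seat to end stop between side walls (clear width 88, tops z 65). A side deck at x 52 to 115 carries two vials.
- seat (a point): Centre of the seat where the cover starts, at y -60, runner height z 57. Seat: y -110 to -10; filter opening under it 60 wide, y -100 to -20. Lips along both sides, y -105 to -15, tops z 69, overhang the cover's edges by 5 mm and hold it down (74 mm clear between them). A low bar behind the cover has its top at z 62. Axes as the filter box.
- end_stop (a point): Middle of the top edge of the end stop's face, a bar across the ends of the runners, at y 108, z 70. The cover's front edge meets it after sliding 118 mm. Axes as the filter box.
- tab (a joint): How far the snap tab is pressed in, in m: 0 fully out, 0.012 fully in (hard stop). It moves straight down, needs about 6 N, has no return spring and stays where it is left. The cover can pass over it from about 0.0095 on; before that the tab blocks it.
- tab_pad (a point): Press point on top of the snap tab (moves with it), at x 0, y 16 in the box's frame, 26 mm from the cover's front edge. The tab is a grey plastic block 30 (x) x 40 (y) mm, y -7 to 33, standing up from the deck between the runners just in front of the cover. Top at z 66 fully out, 54 fully in; the cover's top is z 63, so keep off the cover when pressing.
- cover: Loose dark metal filter cover, 0.1 to 0.2 kg: plate 84 (x) x 100 (y) x 6 mm with a finger rib on top. Origin at the centre of its underside; axes as the filter box. Starts at y -60, z 57 mm in the box's frame; against the end stop it is at y 58. The rib runs along x, 50 wide, 8 thick, 20 high above the plate, centred at y -28 of the cover.
- rib_face (a point): Centre of the rear (-y) face of the cover's rib, the face to push towards +y: 32 mm behind the cover's origin and 10 mm above the plate's top. Behind it lie 18 mm of flat plate, then the low rear bar; open above. Axes as the cover.
- vial_a: Glass vial with a pale stopper, upright, 21 mm across, 48 mm tall; origin at the centre of its underside. Bystander: stands on the filter box's side deck, beside the cover.
- vial_b: Glass vial with a pale stopper, upright, 21 mm across, 48 mm tall; origin at the centre of its underside. Bystander: stands on the filter box's side deck, beside the end of the runners.
- vial_c: Glass vial with a pale stopper, upright, 21 mm across, 48 mm tall; origin at the centre of its underside. Bystander: stands on the table close to the filter box, on its near (-x) side.
- beaker: Glass beaker, 64 mm across, 75 mm tall, on the table close to the filter box on its far (+x) side; origin at the centre of its underside. Bystander.
- amber_bottle: Amber bottle, 54 mm across, 120 mm tall, on the table away from the box; origin at the centre of its underside. Bystander.
- clear_bottle: Clear bottle with a blue cap, 66 mm across, 140 mm tall, on the table away from the box; origin at the centre of its underside. Bystander.
- white_jar: White plastic jar, 72 mm across, 100 mm tall, on the table away from the box; origin at the centre of its underside. Bystander.
Not all that is in view belongs to the job. Leave any purple look-alike of the cover alone.

How it is judged (in metres and radians):
On the way, in this order (a step that is already met when the one before it is completed fails the run):
1. the snap tab is pressed in, with the cover still on its seat (value of joint tab above 0.01 m and y of cover in the frame of filterbox below -0.045 m), for 0.1 s.
2. the cover has been pushed off its seat along the runners (y of cover in the frame of filterbox above 0.045 m), for 0.1 s.
At the end, for the whole second after the job is handed in: The cover lies still and flat on the runners, its centre 45 to 65 mm in +y of the box's origin (within 13 mm of the end stop, opening uncovered), within 6 mm of the centre line, underside 53 to 61 mm above the table, tilt under 0.06 rad, square within 0.08 rad (y of cover in the frame of filterbox between 0.045 and 0.065 m and x of cover in the frame of filterbox between -0.006 and 0.006 m and z of cover in the frame of filterbox between 0.053 and 0.061 m and angle between cover's own z axis and vertical below 0.06 rad and angle between the y axis of cover and the y axis of filterbox, either way round below 0.08 rad and linear speed of cover below 0.01 m/s); the robot touches nothing.
It fails at once if the cover is lifted more than 10 mm off its runners (z of cover in the frame of filterbox above 0.067 m).
It fails at once if the cover is tipped up by more than 0.3 rad (angle between cover's own z axis and vertical above 0.3 rad).
It fails at once if a bystander is moved by more than 20 mm or tipped by more than 0.5 rad (distance of any of vial_a, vial_b, vial_c, beaker, amber_bottle, clear_bottle, white_jar from where it was at the start of the episode above 0.02 m or angle between any of vial_a, vial_b, vial_c, beaker, amber_bottle, clear_bottle, white_jar's own z axis and vertical above 0.5 rad).
It also fails if it takes over 42 s, if anything falls off the work surface, if the arm or the gripper's body presses on something with over 40 N, if the wrist force passes 120 N, or if a joint passes its speed limit or range.

ROBOT

A 6-joint arm with a two-finger parallel gripper is mounted at the origin on the work surface. World frame = base frame: x ahead of the robot, y to its left, z up, the work surface at z = 0. Lengths are in mm, angles in rad, forces in N, time in s.
With the tool pointing down it reaches from about 350 to 975 mm from the base axis. Payload 7.1 kg.
Tool frame: the origin (TCP) lies at the very end of the fingers, on their centre line; the grasp point (between the pads) lies 19 mm behind it (ctrl.grip_depth is the distance from the TCP to the grasp point, in mm); x points along the fingers, z is the direction in which the jaws open and shut, and the axes are right-handed (so a half turn about x gives the same grasp; the last joint's range is limited). The gripper opens to 88 mm and grips with 3 to 60 N. Pads are 20 mm wide; open, the fingers measure 115 mm over their backs; the gripper's body (75 mm by 178 mm) begins 61 mm behind the grasp point.
Start: joints at [1.236, 0.423, 1.63, -0, 1.089, -0.019], TCP at [194.079, 594.086, 222.675] pointing down, gripper open.
Joint ranges: [-3, 3], [-0.9, 2.11], [0.09, 2.58], [-1.31, 4.45], [0.11, 2.69], [-2.54, 2.54]. Speed limits (rad/s): [2.39, 2.39, 3.01, 3.14, 3.14, 3.14].

INTERFACE

Orientations are given as a rotation vector (axis times angle).
In Python, from workcell import ctrl gives the robot as it stands. The module is installed in compiled form; this text tells all that it offers.
- The arm moves only by the tool send_rows, never from a script. Its argument "rows" is a list of rows, each a list of 4 numbers: the shift along the tool's x, y, z in mm, then the turn about the tool's x in rad. In form: [[x, y, z, turn], ...]. A call has 1 to 10 rows; each row shifts and turns the pose as measured when the row begins, along the tool's axes as they then stand; what a row does not reach is not made up. A row lasts 1/12 s, in which the tool goes at most 41.7 mm and 7.16 degrees, less where a joint would pass 70% of its speed; a pose out of reach is approached as far as the arm can. A call with a gripper value outside its range is refused whole. "fingers" is the opening, from 0 (shut) to 1 (fully open), set as the call begins (left out, the last holds). The fingers move at their own pace and stop on an object; the grip force is fixed at half the most. Time passes only in rows, so rows that do not move let the fingers close. It gives the time, the measured TCP pose, the force and the opening at its end, in the units of the state.
- ctrl.get_obs(): the state, without advancing time (a new reading comes with each control period).
- ctrl.get_image(name): name is "side" or "top" or "wrist"; returns a dict with "img" (420x560x3 uint8, red, green, blue), "depth" (420x560 float32, mm along the optical axis (not along the pixel's ray), 0 where there is no reading), "mtx" (3x3 intrinsics, pixels), "dist_coeffs" ([k1, k2, p1, p2, k3] as OpenCV has them; the pictures are not rectified), "world_from_camera" (4x4, takes a point from camera to world coordinates). Camera axes: x right, y down, z forward; pixel columns grow to the right and rows downward; lengths in mm; the calibration is good to about 2 mm. A picture is of the moment at which its call begins.
- ctrl.close_job(): hands the job in, once; it reports no verdict.
The state is a dict: "t": time; "qpos": joint angles; "qvel": joint speeds; "joint_torque": joint torques, N m; "ee_pos": TCP position; "orientation": TCP orientation; "ft_force": force on the tool from outside, world axes, zero at the start; "moment": the same for the moment, N m; "width": finger opening in mm.
Only numpy, scipy, OpenCV 4.12 (cv2) and the standard library are available. Lean on these libraries where they do the work, as an engineer would, in place of code of your own. Each camera call takes 0.05 s, during which the arm holds its last target.

## Working session

There is one attempt and no reset: what is moved stays moved. The work goes in short steps, Python scripts to look and compute and a tool call to move; the robot and the scene stay as the last step left them, time stands still between calls to the robot, and variables do not carry over. Pictures are saved under pics/ and viewed, and the job is handed in when it is done.

Besides the shell and the picture viewer there is one more tool, called after "Call:" in YAML: its name, and indented under it one key for each argument. send_rows: Moves the arm, as the interface text tells. Its arguments: {"type":"object","properties":{"rows":{"type":"array"},"fingers":{"type":"number"}},"required":["rows"]}

```bash
mkdir -p pics
python3 - <<'E'
from workcell import ctrl
import cv2,numpy as np
o=ctrl.get_obs();print({k:np.round(v,3) for k,v in o.items()})
for n in("top","side"):
    d=ctrl.get_image(n);cv2.imwrite(f"pics/{n}0.png",d["img"][:,:,::-1]);np.savez(f"{n}0.npz",**d)
    print(n,d["mtx"],d["dist_coeffs"],d["world_from_camera"].round(3))
E
```

```text
{'t': np.float64(0.0), 'qpos': array([ 1.236,  0.424,  1.631,  0.   ,  1.089, -0.019]), 'qvel': array([-0.001, -0.001,  0.001,  0.001,  0.001,  0.001]), 'joint_torque': array([ 1.0000e-03, -5.4461e+01, -2.7367e+01,  6.5000e-02,  2.3000e-02,
       -0.0000e+00]), 'ee_pos': array([193.907, 593.556, 221.906]), 'orientation': array([-0.974,  1.344,  0.973]), 'ft_force': array([ 0.331, -0.711, -0.383]), 'moment': array([0.028, 0.035, 0.004]), 'width': np.float64(88.091)}
top [[513.84361499   0.         281.19157493]
 [  0.         513.84361499 215.11364679]
 [  0.           0.           1.        ]] [-0.14801807  0.          0.          0.          0.        ] [[ 2.900000e-02 -9.910000e-01  1.290000e-01  3.684440e+02]
 [-1.000000e+00 -2.800000e-02  9.000000e-03 -1.432700e+01]
 [-6.000000e-03 -1.300000e-01 -9.920000e-01  1.583188e+03]
 [ 0.000000e+00  0.000000e+00  0.000000e+00  1.000000e+00]]
side [[445.37425331   0.         282.74528872]
 [  0.         445.37425331 212.18719349]
 [  0.           0.           1.        ]] [-0.03941062  0.          0.          0.          0.        ] [[-9.46000e-01 -2.24000e-01  2.34000e-01  3.51501e+02]
 [-3.24000e-01  6.24000e-01 -7.11000e-01  6.99510e+02]
 [ 1.40000e-02 -7.49000e-01 -6.63000e-01  7.46783e+02]
 [ 0.00000e+00  0.00000e+00  0.00000e+00  1.00000e+00]]
```

View pics/top0.png

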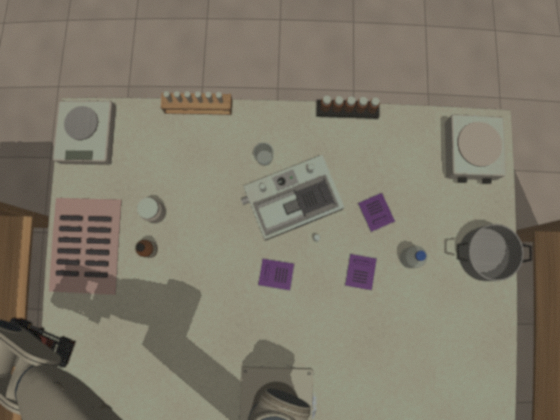

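View pics/side0.png

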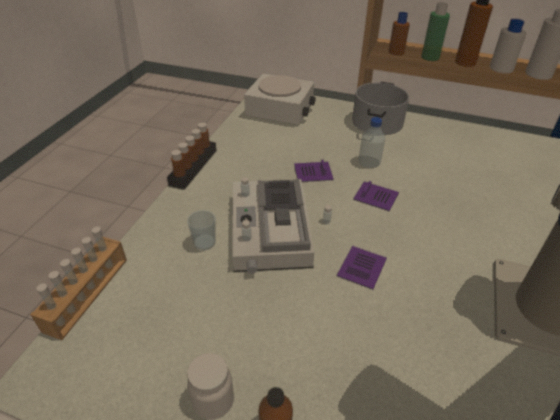

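Run:
```python
import cv2
a=cv2.imread("pics/top0.png")[145:250,230:355];cv2.imwrite("pics/topz.png",cv2.resize(a,None,fx=5.7,fy=5.7,interpolation=cv2.INTER_CUBIC))
a=cv2.imread("pics/side0.png")[165:285,215:345];cv2.imwrite("pics/sidez.png",cv2.resize(a,None,fx=5,fy=5,interpolation=cv2.INTER_CUBIC))
```

```text
(no output)
```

View pics/topz.png

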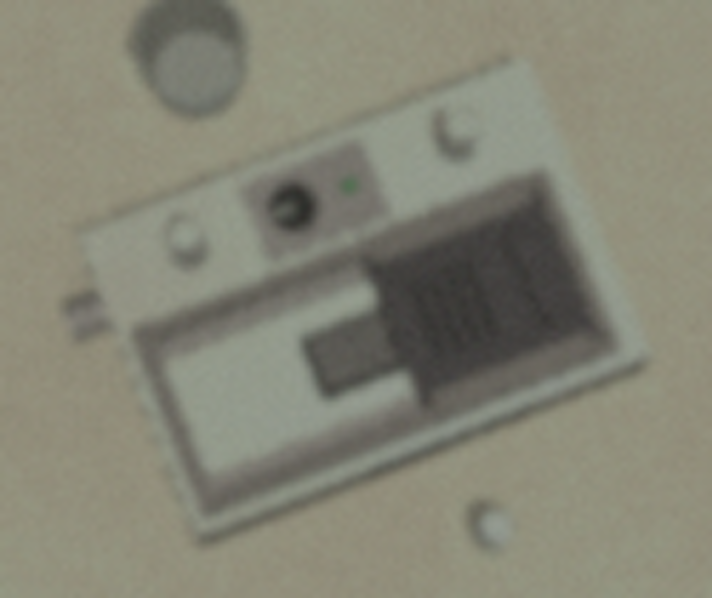

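View pics/sidez.png

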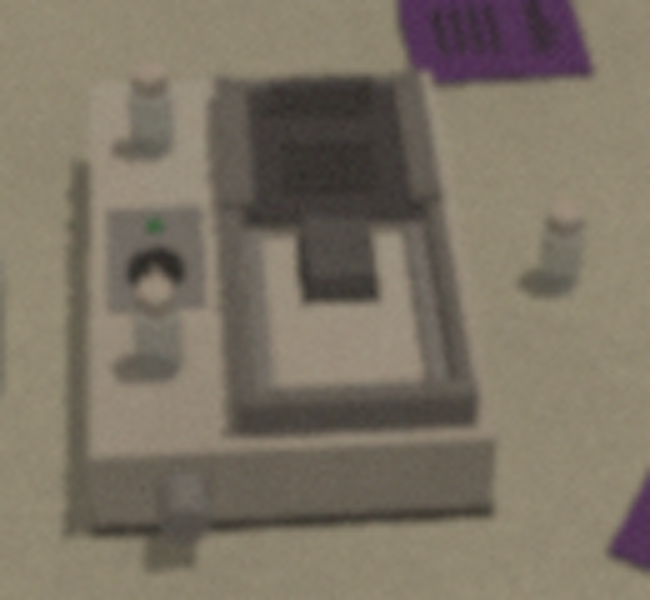

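```bash
cat > h.py <<'E'
import cv2,numpy as np
def ray(d,uv,z):
    p=cv2.undistortPoints(np.array(uv,float).reshape(-1,1,2),d["mtx"],d["dist_coeffs"])[:,0]
    T=d["world_from_camera"];r=np.c_[p,np.ones(len(p))]@T[:3,:3].T;c=T[:3,3]
    z=np.broadcast_to(z,len(p))
    return c+r*((z-c[2])/r[:,2])[:,None]
def proj(d,P):
    T=np.linalg.inv(d["world_from_camera"]);rv=cv2.Rodrigues(T[:3,:3])[0]
    return cv2.projectPoints(np.array(P,float),rv,T[:3,3],d["mtx"],d["dist_coeffs"])[0][:,0]
def fit(W,B): # world xy = R B + t
    W=np.array(W)[:,:2];B=np.array(B,float)[:,:2];a=B-B.mean(0);b=W-W.mean(0)
    th=np.arctan2((a[:,0]*b[:,1]-a[:,1]*b[:,0]).sum(),(a*b).sum())
    R=np.array([[np.cos(th),-np.sin(th)],[np.sin(th),np.cos(th)]]);t=W.mean(0)-R@B.mean(0)
    return th,R,t,W-(B@R.T+t)
E
python3 - <<'E'
from h import *
B=[(-60,130),(115,130),(115,-130),(-60,-130)]
d=np.load("top0.npz");uv=np.array([(200,540),(82,232),(520,58),(648,360)])/5.7+[230,145]
th,R,t,e=fit(ray(d,uv,50),B);print("top",th,t,e.round(1))
d=np.load("side0.npz");uv=np.array([(494,440),(88,460)])/5+[215,165]
w=ray(d,uv,50);print(w, [R@np.array(b)+t for b in B[:2]])
E
```

```text
top 0.40977657032231085 [599.93332189 -46.83025515] [[-0.1 -2.1]
 [ 1.9 -3.5]
 [-0.1  3.3]
 [-1.7  2.3]]
[[491.85332791  53.79598253  50.        ]
 [650.80299619 122.80479824  50.        ]] [array([493.10815744,  48.50276243]), array([653.61988313, 118.22353348])]
```

```bash
cat >> h.py <<'E'
from scipy.spatial.transform import Rotation as Ro
def toolR(o): return Ro.from_rotvec(o["orientation"]).as_matrix()
E
python3 - <<'E'
from h import *
from workcell import ctrl
o=ctrl.get_obs();R=toolR(o);print(R.round(3))
th=0.41
for s in(0,np.pi):
  a=th+s; z=np.array([np.cos(a),np.sin(a),0]);
  print("turn",np.arctan2(z@-R[:,1],z@R[:,2]))
p=np.array([600+0,-47,222])
print(R.T@(p-o["ee_pos"]))
d=ctrl.get_image("wrist");cv2.imwrite("pics/w0.png",d["img"][:,:,::-1]);print((np.linalg.inv(np.r_[np.c_[R,o["ee_pos"]],[[0,0,0,1]]])@d["world_from_camera"]).round(2))
E
```

```text
[[-0.    -0.951  0.311]
 [-0.001  0.311  0.951]
 [-1.     0.    -0.001]]
turn 0.8449970254333566
turn -2.2965956281564366
[   0.59465688 -584.96965366 -482.86320107]
[[   0.     -0.25    0.97 -161.46]
 [   0.     -0.97   -0.25   66.26]
 [   1.      0.     -0.     -0.43]
 [   0.      0.      0.      1.  ]]
```

Call:
send_rows:
  rows:
    - [-3,-31,-26,0]
    - [-3,-31,-26,0]
    - [-3,-31,-26,0]
    - [-3,-31,-26,0]
    - [-3,-31,-26,0]
    - [-3,-31,-26,0]
    - [-3,-31,-26,0]
    - [-3,-31,-26,0]
    - [-3,-31,-26,0]
    - [-3,-31,-26,0]
  fingers: 0

```text
t: 0.98
ee_pos: [409.4, 245.0, 249.8]
orientation: [-0.983, 1.34, 0.984]
ft_force: [2.1, 0.2, -0.2]
width: 24.5
```

Call:
send_rows:
  rows:
    - [0,-31,-26,0]
    - [0,-31,-26,0]
    - [0,-31,-26,0]
    - [0,-31,-26,0]
    - [0,-31,-26,0]
    - [0,-31,-26,0]
    - [0,-31,-26,0]
    - [0,-31,-26,0]
    - [0,-31,-26,0]

```text
t: 1.73
ee_pos: [607.6, -73.5, 250.5]
orientation: [-0.982, 1.339, 0.983]
ft_force: [0.8, -0.2, -0.2]
width: 0.7
```

Call:
send_rows:
  rows:
    - [0,0,0,0.12]
    - [0,0,0,0.12]
    - [0,0,0,0.12]
    - [0,0,0,0.12]
    - [0,0,0,0.12]
    - [0,0,0,0.12]
    - [0,0,0,0.1]
    - [0,0,0,0]

```text
t: 2.4
ee_pos: [610.4, -84.3, 246.7]
orientation: [-0.321, 1.551, 0.32]
ft_force: [-0.6, -0.2, -0.4]
width: 0.4
```

Run:
```python
from h import *
from workcell import ctrl
o=ctrl.get_obs();print(o["t"],o["ee_pos"],toolR(o).round(3),o["width"],o["ft_force"],o["qpos"])
d=ctrl.get_image("wrist");cv2.imwrite("pics/w1.png",d["img"][:,:,::-1]);np.savez("w1.npz",**d)
```

```text
2.4 [610.43789737 -84.28803713 246.700774  ] [[-0.004 -0.397  0.918]
 [-0.001  0.918  0.397]
 [-1.     0.    -0.004]] 0.4418102183088713 [-0.63286456 -0.21301079 -0.38576621] [-0.15553664  0.38660734  1.62651187 -0.00216654  1.13251077 -0.56265113]
```

View pics/w1.png

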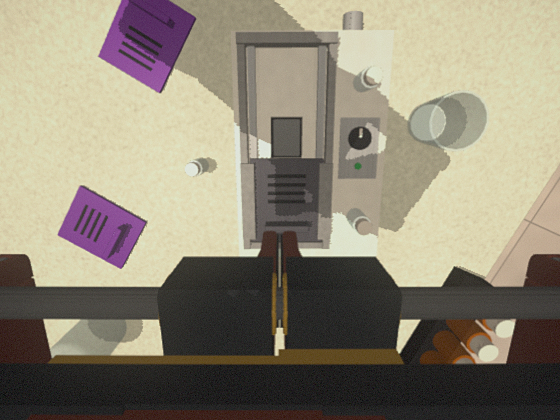

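Run:
```python
import cv2
a=cv2.imread("pics/w1.png")[15:255,215:415];cv2.imwrite("pics/w1z.png",cv2.resize(a,None,fx=2.5,fy=2.5,interpolation=cv2.INTER_CUBIC))
```

```text
(no output)
```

View pics/w1z.png

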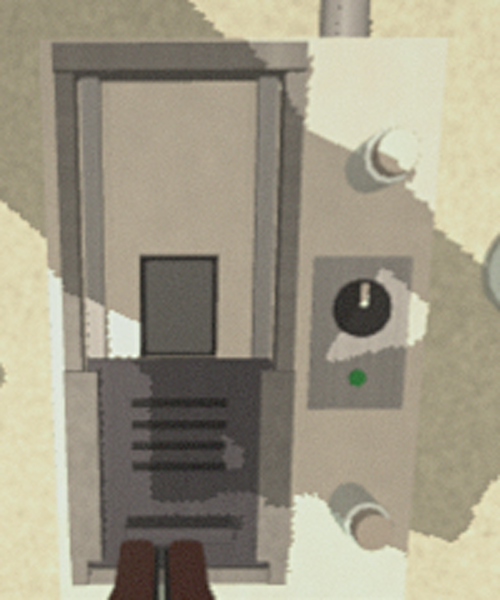

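Run:
```python
from h import *
d=np.load("w1.npz")
uv=np.array([(142,258),(215,258),(215,354),(142,354),(40,40),(447,38),(90,360),(272,358)])/2.5+[215,15]
B=[(-15,33,66),(15,33,66),(15,-7,66),(-15,-7,66),(-60,130,50),(115,130,50),(-42,-10,63),(42,-10,63)]
w=ray(d,uv,[b[2] for b in B])
for sel in (range(8),[0,1,2,3],[4,5]):
  th,R,t,e=fit(w[list(sel)],[B[i] for i in sel]);print(th,t,e.round(1).tolist())
  o=(((w[:,:2]-t)@R)).round(1)
print(o)
# residual in box frame for the global fit
th,R,t,e=fit(w,B);print(((w[:,:2]-t)@R).round(1).tolist())
```

```text
0.4097200632863562 [600.64170173 -42.61374731] [[-2.0, 1.5], [-0.4, 2.2], [0.7, 1.2], [-1.7, 0.1], [2.1, -4.1], [0.6, -4.1], [1.3, 1.5], [-0.6, 1.7]]
0.41270795473209926 [599.82237732 -41.35038617] [[-1.1, 0.3], [0.5, 0.9], [1.6, -0.1], [-0.9, -1.1]]
0.4129503888886934 [602.38811317 -46.60610878] [[0.7, 0.3], [-0.7, -0.3]]
[[-16.1  39.6]
 [ 15.6  39.5]
 [ 16.1  -1.9]
 [-16.5  -1.8]
 [-59.3 130. ]
 [114.3 130. ]
 [-40.2  -4.7]
 [ 42.1  -4. ]]
[[-16.3, 35.2], [15.5, 35.2], [16.2, -6.2], [-16.5, -6.2], [-59.7, 125.5], [113.9, 126.0], [-40.2, -9.1], [42.2, -8.3]]
```

Run:
```python
from h import *
for n in("w1","top0","side0"):
  d=np.load(n+".npz");D=d["depth"]
  vv,uu=np.mgrid[:420,:560]
  p=cv2.undistortPoints(np.c_[uu.ravel(),vv.ravel()].astype(float).reshape(-1,1,2),d["mtx"],d["dist_coeffs"])[:,0]
  z=D.ravel();C=np.c_[p*z[:,None],z];T=d["world_from_camera"];W=C@T[:3,:3].T+T[:3,3]
  th=.411;R=np.array([[np.cos(th),-np.sin(th)],[np.sin(th),np.cos(th)]]);b=(W[:,:2]-[600,-45])@R
  ok=z>0
  print(n)
  for name,x0,x1 in(("center",-8,8),("rightdeck",95,110),("runner",-39,-37),):
    m=ok&(b[:,0]>x0)&(b[:,0]<x1)&(np.abs(b[:,1])<150)
    s=3 if n=="w1" else 6
    k=np.round(b[m,1]/s)*s
    print(name,[(int(q),round(float(np.median(W[m,2][k==q])),0)) for q in np.unique(k)])
```

```text
w1
center [(-87, 82.0), (-84, 82.0), (-81, 76.0), (-78, 62.0), (-75, 63.0), (-72, 62.0), (-69, 62.0), (-66, 62.0), (-63, 62.0), (-60, 62.0), (-57, 63.0), (-54, 63.0), (-51, 63.0), (-48, 63.0), (-45, 63.0), (-42, 63.0), (-39, 281.0), (-36, 63.0), (-33, 279.0), (-30, 271.0), (-27, 63.0), (-24, 351.0), (-21, 351.0), (-18, 363.0), (-15, 350.0), (-12, 350.0), (-9, 345.0), (-6, 342.0), (-3, 64.0), (0, 65.0), (3, 64.0), (6, 65.0), (9, 65.0), (12, 65.0), (15, 65.0), (18, 65.0), (21, 65.0), (24, 64.0), (27, 65.0), (30, 65.0), (33, 65.0), (36, 64.0), (39, 50.0), (42, 49.0), (45, 49.0), (48, 49.0), (51, 49.0), (54, 49.0), (57, 49.0), (60, 49.0), (63, 49.0), (66, 49.0), (69, 49.0), (72, 49.0), (75, 49.0), (78, 49.0), (81, 50.0), (84, 49.0), (87, 49.0), (90, 49.0), (93, 49.0), (96, 49.0), (99, 50.0), (102, 50.0), (105, 50.0), (108, 50.0), (111, 60.0), (114, 69.0), (117, 69.0), (120, 70.0), (126, 50.0), (129, 49.0), (141, 1.0), (144, -0.0), (147, -1.0), (150, 0.0)]
rightdeck [(-129, 49.0), (-126, 50.0), (-123, 49.0), (-120, 49.0), (-117, 49.0), (-114, 49.0), (-111, 50.0), (-108, 50.0), (-105, 49.0
[... 4907 characters left out ...]
), (54, 48.0), (60, 50.0), (66, 49.0), (72, 49.0), (78, 50.0), (84, 50.0), (90, 49.0), (96, 49.0), (102, 49.0), (108, 50.0), (114, 49.0), (120, 50.0), (126, 49.0), (132, 24.0), (138, -0.0), (144, -1.0), (150, -2.0)]
runner [(-114, 60.0), (-96, 66.0), (-90, 70.0), (-84, 67.0), (-78, 66.0), (-72, 64.0), (-60, 68.0), (-54, 68.0), (-48, 68.0), (-42, 66.0), (-36, 68.0), (-30, 68.0), (-24, 63.0), (-18, 68.0), (-12, 66.0), (-6, 59.0), (0, 56.0), (12, 56.0), (18, 57.0), (24, 55.0), (30, 58.0), (36, 55.0), (42, 57.0), (48, 55.0), (54, 57.0), (60, 56.0), (66, 58.0), (72, 56.0), (78, 56.0), (84, 56.0), (90, 59.0), (96, 57.0), (114, 69.0), (120, 68.0), (126, 61.0), (132, 21.0), (138, -1.0), (144, -1.0)]
```

Call:
send_rows:
  rows:
    - [0,30,3.5,0]
    - [0,30,3.5,0]
    - [20,0,0,0]
    - [35,0,0,0]
    - [35,0,0,0]
    - [35,0,0,0]
    - [20,0,0,0]
    - [0,0,0,0]

```text
t: 3.12
ee_pos: [594.6, -24.1, 99.6]
orientation: [-0.351, 1.538, 0.346]
ft_force: [-0.5, 0.0, 0.3]
width: 0.4
```

```bash
cat >> h.py <<'E'
def where(o):
    th=.411;R=np.array([[np.cos(th),-np.sin(th)],[np.sin(th),np.cos(th)]])
    b=R.T@(o["ee_pos"][:2]-[600,-42.3]);Tr=toolR(o)
    print("t",o["t"].round(2),"box xyz",b.round(1),o["ee_pos"][2].round(1),"F",o["ft_force"].round(1),"yaw err",round(float(np.arctan2(Tr[1,2],Tr[0,2])-th),3),"down",Tr[:,0].round(3),"w",o["width"].round(1))
E
python3 - <<'E'
from h import *
from workcell import ctrl
where(ctrl.get_obs())
d=ctrl.get_image("side");cv2.imwrite("pics/s2.png",cv2.resize(d["img"][140:300,190:390,::-1],None,fx=3,fy=3,interpolation=cv2.INTER_CUBIC))
d=ctrl.get_image("wrist");cv2.imwrite("pics/w2.png",d["img"][:,:,::-1])
E
```

```text
Traceback (most recent call last):
  File "h.py", line 20, in where
    print("t",o["t"].round(2),"box xyz",b.round(1),o["ee_pos"][2].round(1),"F",o["ft_force"].round(1),"yaw err",round(float(np.arctan2(Tr[1,2],Tr[0,2])-th),3),"down",Tr[:,0].round(3),"w",o["width"].round(1))
              ^^^^^^^^^^^^
AttributeError: 'float' object has no attribute 'round'
```

```bash
sed -i 's/o\["t"\].round(2)/round(float(o["t"]),2)/; s/o\["width"\].round(1)/round(float(o["width"]),1)/' h.py
python3 - <<'E'
from h import *
from workcell import ctrl
where(ctrl.get_obs())
d=ctrl.get_image("side");cv2.imwrite("pics/s2.png",cv2.resize(d["img"][140:300,190:390,::-1],None,fx=3,fy=3,interpolation=cv2.INTER_CUBIC))
d=ctrl.get_image("wrist");cv2.imwrite("pics/w2.png",d["img"][:,:,::-1])
E
```

```text
t 3.12 box xyz [ 2.3 18.9] 99.6 F [-0.5  0.   0.3] yaw err 0.034 down [ 0.005 -0.002 -1.   ] w 0.4
```

View pics/s2.png

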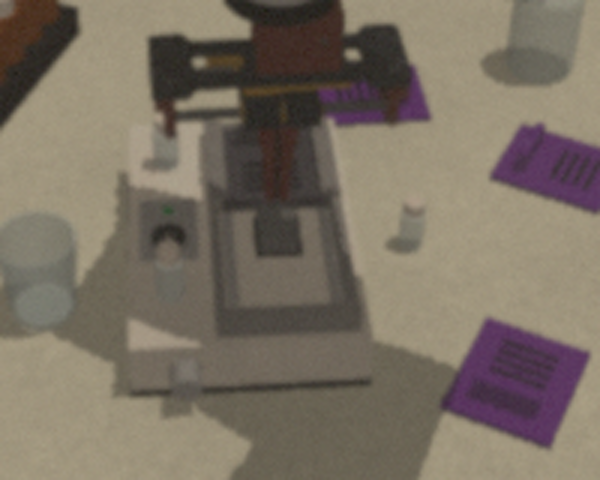

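View pics/w2.png

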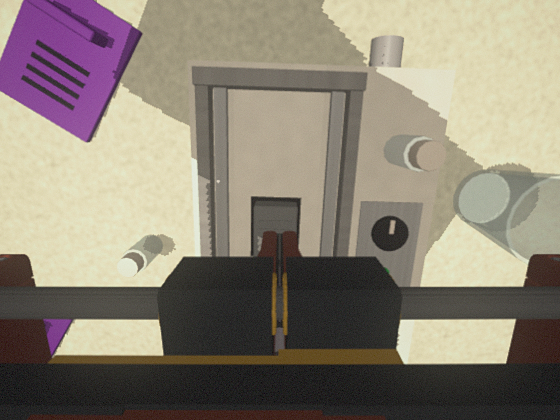

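Call:
send_rows:
  rows:
    - [0,-2,-2.5,-0.03]
    - [15,0,0,0]
    - [10,0,0,0]
    - [4,0,0,0]
    - [0,0,0,0]

```text
t: 3.63
ee_pos: [602.1, -27.9, 82.1]
orientation: [-0.382, 1.516, 0.369]
ft_force: [-1.0, 0.6, 0.6]
width: 0.5
```

Run:
```python
from h import *
from workcell import ctrl
where(ctrl.get_obs())
```

```text
t 3.63 box xyz [ 7.7 12.4] 82.1 F [-1.   0.6  0.6] yaw err 0.069 down [ 0.023 -0.003 -1.   ] w 0.5
```

Call:
send_rows:
  rows:
    - [0,0,0,0]
    - [0,0,0,0]

```text
t: 3.8
ee_pos: [603.2, -27.9, 83.7]
orientation: [-0.383, 1.514, 0.368]
ft_force: [-0.6, -0.4, -0.7]
width: 0.3
```

Run:
```python
from h import *
from workcell import ctrl
where(ctrl.get_obs());o=ctrl.get_obs();print(o["qpos"],o["qvel"].round(3))
```

```text
t 3.8 box xyz [ 8.7 11.9] 83.7 F [-0.6 -0.4 -0.7] yaw err 0.07 down [ 0.025 -0.003 -1.   ] w 0.3
[-0.06513958  0.56761798  1.77563891 -0.00229492  0.77303865 -0.54402779] [ 0.002 -0.012 -0.009 -0.001  0.007 -0.003]
```

Call:
send_rows:
  rows:
    - [1,4,-5,0.04]
    - [1,2,-5,0.03]
    - [0,0,0,0]

```text
t: 4.05
ee_pos: [593.0, -27.0, 83.7]
orientation: [-0.326, 1.519, 0.312]
ft_force: [1.0, -0.2, 0.2]
width: 0.0
```

Run:
```python
from h import *
from workcell import ctrl
where(ctrl.get_obs())
```

```text
t 4.05 box xyz [-0.3 16.8] 83.7 F [ 1.  -0.2  0.2] yaw err -0.003 down [ 0.029 -0.003 -1.   ] w 0.0
```

Well aligned; descend onto the tab.

Call:
send_rows:
  rows:
    - [8,0,-0.5,0]
    - [7,0,-0.5,0]
    - [4,0,-0.5,0]
    - [4,0,-0.5,0]

```text
t: 4.38
ee_pos: [594.3, -27.8, 61.3]
orientation: [-0.329, 1.514, 0.313]
ft_force: [-0.1, 2.6, 6.9]
width: 0.3
```

Run:
```python
from h import *
from workcell import ctrl
where(ctrl.get_obs())
```

```text
t 4.38 box xyz [ 0.6 15.5] 61.3 F [-0.1  2.6  6.9] yaw err 0.0 down [ 0.034 -0.003 -0.999] w 0.3
```

Call:
send_rows:
  rows:
    - [4,0.5,-0.5,0]
    - [4,0.5,-0.5,0]
    - [3,0.5,-0.5,0]

```text
t: 4.63
ee_pos: [594.5, -27.8, 53.7]
orientation: [-0.331, 1.513, 0.313]
ft_force: [-20.2, 0.2, 65.2]
width: 0.5
```

Run:
```python
from h import *
from workcell import ctrl
where(ctrl.get_obs())
```

```text
t 4.63 box xyz [ 0.8 15.5] 53.7 F [-20.2   0.2  65.2] yaw err 0.002 down [ 0.035 -0.004 -0.999] w 0.5
```

Call:
send_rows:
  rows:
    - [-2,0,0,0]
    - [-15,0,0,0]
    - [-35,0,0,0]
    - [-30,0,0,0]
    - [0,0,0,0]

```text
t: 5.05
ee_pos: [591.4, -27.7, 137.2]
orientation: [-0.332, 1.516, 0.315]
ft_force: [0.3, 0.3, -0.2]
width: 0.8
```

```bash
cat > look.py <<'E'
from h import *
from workcell import ctrl
import sys
where(ctrl.get_obs())
d=ctrl.get_image("wrist");n=sys.argv[1];cv2.imwrite(f"pics/{n}.png",d["img"][:,:,::-1]);np.savez(n+".npz",**d)
E
python3 look.py w3
```

```text
t 5.05 box xyz [-2.1 16.8] 137.2 F [ 0.3  0.3 -0.2] yaw err 0.004 down [ 0.032 -0.004 -0.999] w 0.8
```

View pics/w3.png

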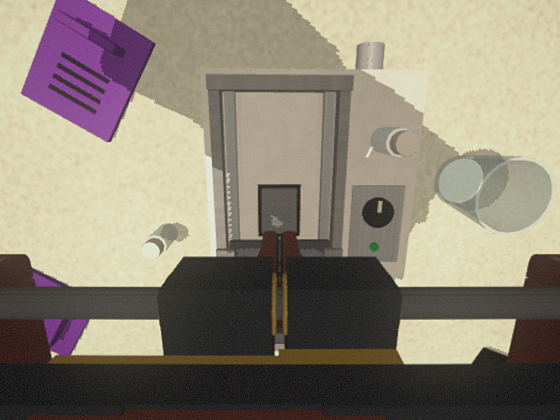

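Call:
send_rows:
  rows:
    - [0,-31,0,0]
    - [0,-31,0,0]
    - [0,-31,0,0]
    - [0,-30,0,0]
    - [0,0,0,0]

```text
t: 5.52
ee_pos: [639.4, -142.2, 130.4]
orientation: [-0.336, 1.523, 0.323]
ft_force: [-0.0, 0.1, 0.7]
width: 0.7
```

```bash
python3 look.py w4
python3 - <<'E'
from h import *
d=np.load("w3.npz");print(np.median(d["depth"][195:225,265:295]))
T=d["world_from_camera"]
for uv in((270,200),(290,200),(280,225),(280,150)):
    p=cv2.undistortPoints(np.array([[uv]],float),d["mtx"],d["dist_coeffs"])[0,0];z=np.median(d["depth"][uv[1]-2:uv[1]+3,uv[0]-2:uv[0]+3])
    print(uv,T[:3,:3]@(np.r_[p,1]*z)+T[:3,3])
E
```

```text
t 5.52 box xyz [  -3.8 -107.3] 130.4 F [-0.   0.1  0.7] yaw err 0.01 down [ 0.024 -0.003 -1.   ] w 0.7
253.84476
(270, 200) [583.65917744 -22.94338175  53.83236013]
(290, 200) [598.88975908 -16.33538135  53.84435704]
(280, 225) [600.26991245 -39.92065098  52.94236034]
(280, 150) [574.96809328  17.51986882  49.31255494]
```

View pics/w4.png

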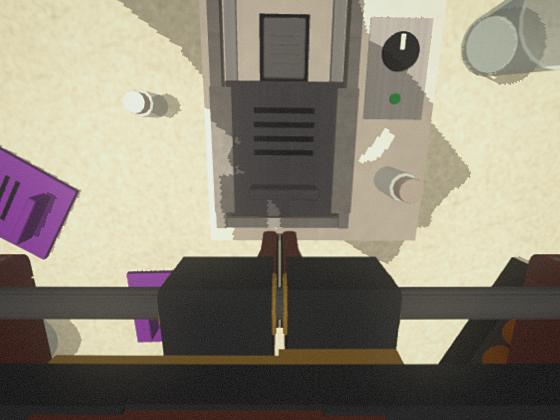

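Run:
```python
import cv2
a=cv2.imread("pics/w4.png")[150:260,200:360];cv2.imwrite("pics/w4z.png",cv2.resize(a,None,fx=5,fy=5,interpolation=cv2.INTER_CUBIC))
from h import *
d=np.load("w4.npz");vv,uu=np.mgrid[170:235,225:345]
p=cv2.undistortPoints(np.c_[uu.ravel(),vv.ravel()].astype(float).reshape(-1,1,2),d["mtx"],d["dist_coeffs"])[:,0]
z=d["depth"][170:235,225:345].ravel();T=d["world_from_camera"];W=(np.c_[p,np.ones(len(p))]*z[:,None])@T[:3,:3].T+T[:3,3]
th=.411;R=np.array([[np.cos(th),-np.sin(th)],[np.sin(th),np.cos(th)]]);b=(W[:,:2]-[600,-42.3])@R
m=(W[:,2]>80)&(W[:,2]<90);print(np.percentile(b[m],[2,50,98],axis=0),m.sum())
m=(W[:,2]>60)&(W[:,2]<64.0)&(abs(b[:,0])<15);print(np.percentile(b[m,1],[0,1,5]))
```

```text
[[-23.41155837 -90.19563233]
 [ -0.11481663 -86.3280572 ]
 [ 23.98214476 -82.79943713]] 773
[-118.48025888 -118.12235104 -116.62244602]
```

View pics/w4z.png

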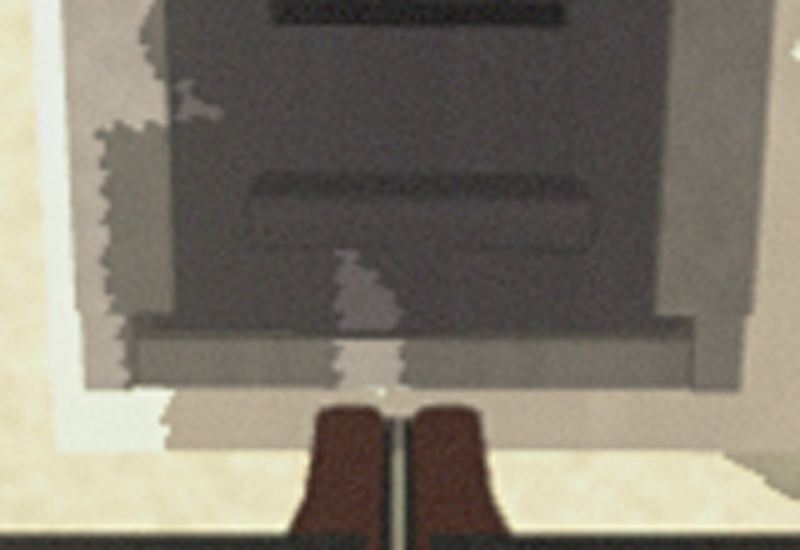

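Call:
send_rows:
  rows:
    - [15,0.5,2,0.01]
    - [20,0,1,0]
    - [12,0,0,0]
    - [0,0,0,0]

```text
t: 5.9
ee_pos: [637.9, -136.3, 76.0]
orientation: [-0.323, 1.532, 0.319]
ft_force: [-0.3, -0.3, 1.1]
width: 0.4
```

```bash
python3 look.py w5
```

```text
t 5.9 box xyz [  -2.8 -101.3] 76.0 F [-0.3 -0.3  1.1] yaw err -0.001 down [ 0.015  0.001 -1.   ] w 0.4
```

Call:
send_rows:
  rows:
    - [0,-4,1,0]
    - [6,-1,1,0]
    - [0,0,0,0]

```text
t: 6.2
ee_pos: [642.4, -138.9, 71.3]
orientation: [-0.324, 1.532, 0.321]
ft_force: [-0.1, -0.0, 0.6]
width: 0.4
```

```bash
python3 look.py w6
python3 - <<'E'
from h import *
from workcell import ctrl
d=ctrl.get_image("side");cv2.imwrite("pics/s6.png",cv2.resize(d["img"][140:300,190:390,::-1],None,fx=3,fy=3,interpolation=cv2.INTER_CUBIC))
E
```

```text
t 6.2 box xyz [   0.3 -105.5] 71.3 F [-0.1 -0.   0.6] yaw err 0.001 down [ 0.015  0.001 -1.   ] w 0.4
```

View pics/s6.png

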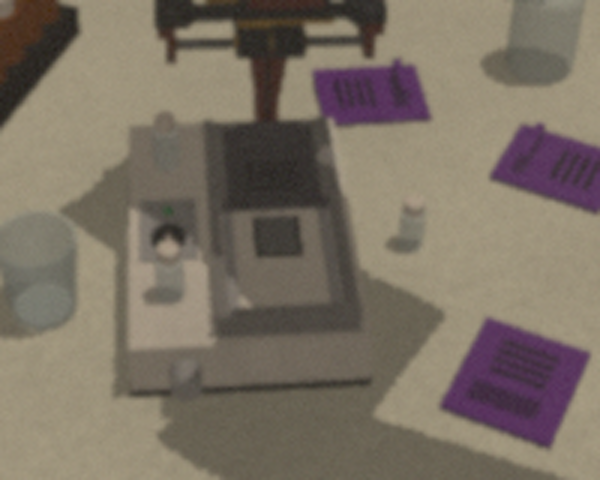

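View pics/w6.png

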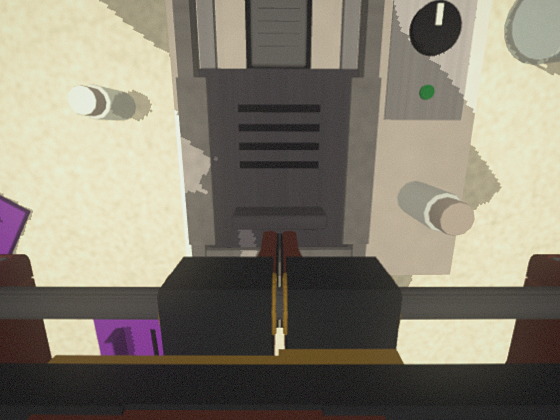

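Call:
send_rows:
  rows:
    - [0.5,4,0,0]
    - [0.5,5,0,0]
    - [0.5,6,0,0]
    - [0.5,6,0,0]
    - [0.5,6,0,0]

```text
t: 6.72
ee_pos: [633.8, -114.2, 72.3]
orientation: [-0.326, 1.525, 0.316]
ft_force: [0.3, -0.9, 1.2]
width: 0.4
```

```bash
python3 look.py w7
```

```text
t 6.72 box xyz [  2.3 -79.4] 72.3 F [ 0.3 -0.9  1.2] yaw err -0.0 down [ 0.023 -0.002 -1.   ] w 0.4
```

View pics/w7.png

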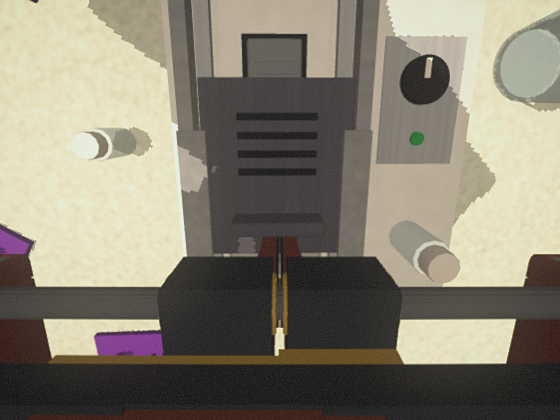

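Call:
send_rows:
  rows:
    - [0.7,8,-1,0]
    - [0.7,8,-1,0]
    - [0.7,8,-1,0]
    - [0.7,8,-1,0]
    - [0.7,8,-0.7,0]

```text
t: 7.18
ee_pos: [612.5, -75.6, 68.7]
orientation: [-0.327, 1.522, 0.316]
ft_force: [1.3, -1.9, 1.8]
width: 0.3
```

```bash
python3 look.py w8
```

```text
t 7.18 box xyz [ -1.9 -35.5] 68.7 F [ 1.3 -1.9  1.8] yaw err 0.0 down [ 0.025 -0.002 -1.   ] w 0.3
```

View pics/w8.png

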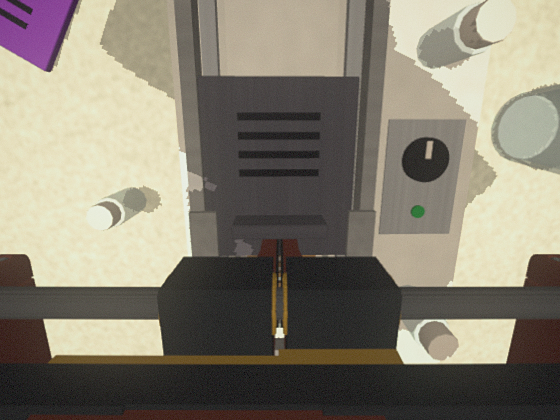

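Call:
send_rows:
  rows:
    - [0,7,0.5,0]
    - [0,7,0,0]
    - [0,7,0,0]
    - [0,7,0,0]
    - [0,6,0,0]

```text
t: 7.65
ee_pos: [596.3, -39.9, 67.6]
orientation: [-0.327, 1.525, 0.317]
ft_force: [0.2, -1.3, 1.6]
width: 0.7
```

```bash
python3 look.py w9
```

```text
t 7.65 box xyz [-2.4  3.7] 67.6 F [ 0.2 -1.3  1.6] yaw err 0.001 down [ 0.022 -0.002 -1.   ] w 0.7
```

View pics/w9.png

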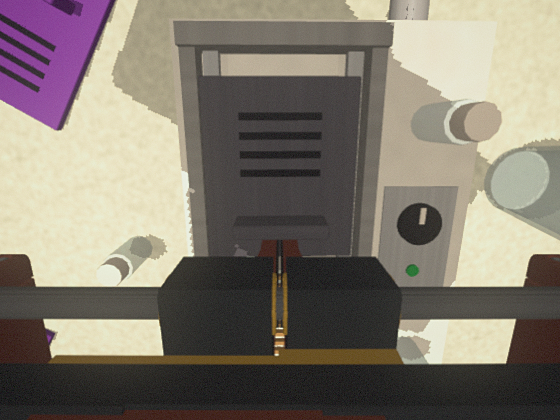

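Remaining gap about 13 mm (cover edge at row 76, stop face at row 46–54). Finish slowly.

Call:
send_rows:
  rows:
    - [-0.3,3,0.5,0]
    - [-0.3,3,0.3,0]
    - [-0.3,3,0,0]

```text
t: 7.95
ee_pos: [591.3, -29.0, 67.6]
orientation: [-0.326, 1.528, 0.319]
ft_force: [0.6, 0.1, -0.7]
width: 0.7
```

```bash
python3 look.py w10
```

```text
t 7.95 box xyz [-2.6 15.6] 67.6 F [ 0.6  0.1 -0.7] yaw err 0.001 down [ 0.019 -0.    -1.   ] w 0.7
```

View pics/w10.png

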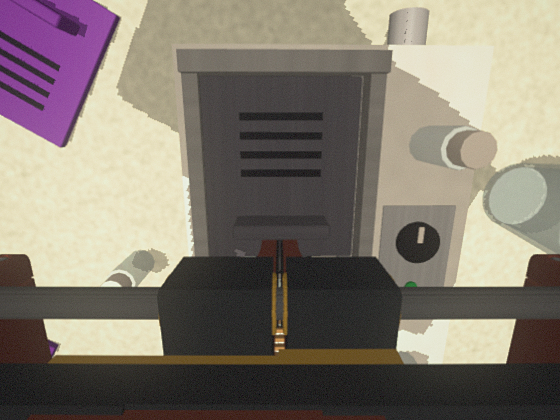

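Call:
send_rows:
  rows:
    - [-0.2,2,0.3,0]
    - [-0.2,2,0.3,0]

```text
t: 8.17
ee_pos: [591.3, -27.9, 68.6]
orientation: [-0.333, 1.526, 0.317]
ft_force: [-1.1, -13.3, 1.6]
width: 0.2
```

Force rose to 13 N along −y: the cover is against the stop. Back off and lift.

Call:
send_rows:
  rows:
    - [0,-5,0,0]
    - [0,-5,0,0]
    - [-10,-2,0,0]
    - [-30,0,0,0]
    - [-35,0,0,0]
    - [-35,-30,0,0]
    - [-20,-35,0,0]
    - [0,-35,0,0]
    - [0,0,0,0]

```text
t: 8.92
ee_pos: [632.8, -130.7, 205.8]
orientation: [-0.333, 1.53, 0.32]
ft_force: [0.3, 0.7, -0.5]
width: 0.4
```

```bash
python3 look.py w11
python3 - <<'E'
from h import *
d=np.load("w11.npz");vv,uu=np.mgrid[0:250,100:480]
p=cv2.undistortPoints(np.c_[uu.ravel(),vv.ravel()].astype(float).reshape(-1,1,2),d["mtx"],d["dist_coeffs"])[:,0]
z=d["depth"][0:250,100:480].ravel();T=d["world_from_camera"];W=(np.c_[p,np.ones(len(p))]*z[:,None])@T[:3,:3].T+T[:3,3]
th=.411;R=np.array([[np.cos(th),-np.sin(th)],[np.sin(th),np.cos(th)]]);b=(W[:,:2]-[600,-42.3])@R
m=(W[:,2]>80)&(W[:,2]<88)&(abs(b[:,0])<30)&(b[:,1]>0);print("rib",np.percentile(b[m],[2,50,98],axis=0).round(1).tolist(),m.sum())
q=b[m];print("rib angle",np.polyfit(q[:,0],q[:,1],1))
m=(W[:,2]>59)&(W[:,2]<66)&(abs(b[:,0])<36)&(b[:,1]>2)&(b[:,1]<106)
A=np.c_[b[m],np.ones(m.sum())];print("plane",np.linalg.lstsq(A,W[m,2],rcond=None)[0],np.percentile(b[m,1],[1,99]),np.median(W[m,2]))
E
```

```text
t 8.92 box xyz [ -5.2 -94.1] 205.8 F [ 0.3  0.7 -0.5] yaw err 0.006 down [ 0.017 -0.005 -1.   ] w 0.4
rib [[-25.1, 27.4], [-1.0, 30.5], [22.4, 33.9]] 523
rib angle [8.14157600e-03 3.06044345e+01]
plane [-6.30380733e-04  3.97183134e-03  6.23014294e+01] [ 9.69578569 80.55251042] 62.48622951485862
```

View pics/w11.png

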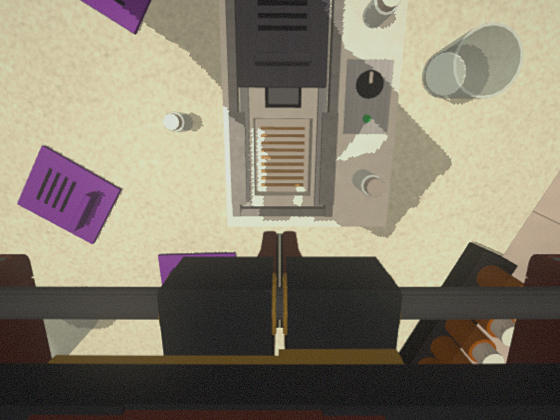

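Run:
```python
from workcell import ctrl
print(ctrl.close_job())
```

```text
the job is handed in; nothing more can be done
None
```

The snap tab is pressed all the way down and the cover is against its end stop with the filter opening uncovered. I handed the job in at about 9 s; no verdict is reported.

**Pressing the tab:** I pressed with closed fingers to the hard stop. The fingertip reached z 53.7 mm, and depth then showed the tab top at about 54 mm. The wrist force touched 65 N at the stop, under the 120 N wrist limit.

**Pushing the cover:** I pushed on the rear face of the rib until the force rose to about 13 N at the stop, then backed off and lifted clear.

**Last checks:**
- The rib had moved 117 mm, against 118 mm expected, so the cover sits at about y 57 mm.
- The cover was about 1 mm off the centre line.
- It was rotated about 0.008 rad and its tilt was about 0.004 rad.
- Its top measured z 62.5 mm, which puts the underside at about 56.5 mm.
- The vials and beaker in the wrist views showed no disturbance. I did not measure their positions, or check the amber bottle, clear bottle and jar again at the end.

**What disagreed:** My box position along y differed by about 3 to 5 mm between the deck edges and the tab, cover and end stop. I worked from the tab, cover and end stop, and the contacts matched. The arm also crept slightly between rows, which I corrected along the way.

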